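Lock the bed table's leg

ROBOT

A 6-joint arm with a two-finger parallel gripper is mounted at the origin on the work surface. World frame = base frame: x ahead of the robot, y to its left, z up, the work surface at z = 0. Lengths are in m, angles in rad, forces in N, time in s.
With the tool pointing down it reaches from about 0.35 to 0.775 m from the base axis. Payload 5.5 kg.
Tool frame: the origin (TCP) lies at the very end of the fingers, on their centre line; the grasp point (between the pads) lies 19 mm behind it (grip_depth is the distance from the TCP to the grasp point, in m); y points along the fingers, z is the direction in which the jaws open and shut, and the axes are right-handed (so a half turn about y gives the same grasp; the last joint's range is limited). The gripper opens to 85 mm and grips with 20 to 120 N. Pads are 22 mm wide; open, the fingers measure 114 mm over their backs; the gripper's body (76 mm by 85 mm) begins 54 mm behind the grasp point. The pads swing forward as they close: fully open they stand 13 mm farther back than shut.
Start: joints at [1.134, 0.313, 0.046, 1.304, 0, 1.431], TCP at [0.168, 0.55, 0.207] pointing down, gripper open.
Joint ranges: [-2.76, 2.76], [-0.86, 1.69], [-1.03, 1.26], [-2.2, 2.34], [-1.47, 1.5], [-3.14, 3.14]. Speed limits (rad/s): [2.57, 2.57, 3.14, 3.14, 3.14, 3.14].

INTERFACE

Orientations are given as a rotation vector (axis times angle).
In Python, from bench import sense, grab_frame, camera_params, finish_job, grip_depth gives the robot as it stands.
- The arm moves only by the shell command python3 -m pendant 'ROWS' [OPENING] [FORCE]. ROWS is JSON, a list of rows, each a list of 6 numbers: the shift along the tool's x, y, z in mm, then the turn, a rotation vector about the tool's x, y, z in degrees. A call has 1 to 5 rows; each row is the pose to reach, as a shift and turn from the pose commanded when the call began, along the tool's axes at that moment; what a row does not reach only later rows make up. A row lasts 1/10 s, in which the tool goes at most 50 mm and 8.59 degrees, less where a joint would pass 70% of its speed; a pose out of reach is approached as far as the arm can. A call with a gripper value outside its range is refused whole. OPENING is the closure in counts, from 0 (fully open) to 255 (shut), set as the call begins (- or left out, the last holds). The fingers move at their own pace and stop on an object; FORCE is the grip in N (left out, the last holds). Time passes only in rows, so rows that repeat a pose let the fingers close. It gives the time, the measured TCP pose, the force and the opening at its end, in the units of the state.
- sense(): the state, without advancing time (a new reading comes with each control period).
- grab_frame(name): name is "scene" or "top" or "wrist"; returns the picture (480x640x3 uint8, red, green, blue); there is no depth.
- camera_params(name): a dict with "fx", "fy", "cx", "cy" (pixels), "k1" (the pictures are not rectified: a ray, as slopes to the right and down, at radius r is drawn at 1 + k1 r^2 times it, then the intrinsics apply), "T" (4x4, takes a point from camera to world coordinates). Camera axes: x right, y down, z forward; pixel columns grow to the right and rows downward; lengths in m; the calibration is good to about 2 mm. A picture is of the moment at which its call begins: read the wrist's pose just before it. camera_params takes no time and is no camera call; for the wrist camera it gives the pose at the moment of the call.
- finish_job(): hands the job in, once; it reports no verdict.
The state is a dict: "clock": time; "joints": joint angles; "joint_vel": joint speeds; "tau": joint torques, N m; "tcp_pos": TCP position; "eef_rot": TCP orientation; "contact_force": force on the tool from outside, world axes, zero at the start; "ft_torque": the same for the moment, N m; "gripper_width": finger opening in m.
Only numpy, scipy, OpenCV 4.12 (cv2) and the standard library are available. Lean on these libraries where they do the work, as an engineer would, in place of code of your own. Each camera call takes 0.05 s, during which the arm holds its last target. There are 200 camera calls.

TASK

The bed table lies upside down on the bedside chest and one of its two legs is not locked. Squeeze that leg's two spring buttons flush, slide the leg into its sleeve so that they go in under the sleeve's mouth, then slide it on, gently, until both buttons pop out of the sleeve's holes and lock it. Do not ram the sleeve or force the locked leg, leave the things around alone, and let go at the end.

Things in the scene. Friction and masses are not known exactly. Their poses are not given: they have to be found in the camera images.
- tray: Bed table's wooden board, upside down, fixed: 300 x 430 x 18 mm, origin at the centre of its underside (chest top), y along the 430 mm side. Two folded legs lie along y, 85 mm either side of its middle, axes 55 mm above the chest top: the unlocked one (leg in sleeve) and one of the same make already locked. Which is nearer the robot changes.
- sleeve: Fixed square steel sleeve of the unlocked leg, 34 mm wide and high outside, 150 mm long, level. Origin on the tube's axis at the centre of the open mouth; y points into the sleeve (the leg slides in along +y), z up, x sideways. A black clamp collar (40 mm wide, 22 mm long) crosses its top over the holes, at most 26 mm above the axis. A hinge block closes the far end.
- sleeve_mouth (a point): Same point as the sleeve's origin. Square-edged rim: proud buttons stop dead there. Side walls are 4 mm thick, 1.2 mm off the leg's sides. Each has one hole, 17 mm long, opposite each other, under the collar, which is clamped elsewhere each time: the holes' centre lies 60 to 100 mm in from the mouth. Not measured: feel (or look) for it. The locked holes give about 1 mm per 4 N.
- leg: Unlocked leg: square aluminium tube 24 x 24 mm. Origin on its axis at the middle of its two buttons, axes as the sleeve's. Its inner end is already in the sleeve: it only slides along y, with about 2 N of friction (3 N once the buttons rub inside), and stays where left. At the start its origin is 20 to 45 mm outside the mouth. Were the buttons to miss the holes, it would stop 110 mm in.
- leg_foot (a point): Centre of the end face of the leg's black rubber foot (31 mm square, 28 mm long), on the axis 178 mm behind the buttons' middle (-y). Between foot and buttons the tube is plain and free to grip.
- button_a (a joint): Spring button on the leg's +x side: steel pin 14 mm long (along y), 10 mm high, 7 mm proud (38 mm over both). Value in m: 0 out, 0.007 flush, about 0.006 under the sleeve's wall, 0 when popped into its hole (2 mm out of the sleeve). Spring 1 N (out) to 3.5 N (flush). It goes in wherever pressed: pads on its rear half hold it flush while its front half enters. Over 12 N along y bends it.
- button_b (a joint): The same button on the leg's -x side.
- book: Bystander: pale blue book lying flat, 130 x 200 x 32 mm, origin at the centre of its underside.
- mug: Bystander: white mug, 80 mm across, 95 mm high, origin at the centre of its underside.
- glasses_case: Bystander: dark brown glasses case, 160 x 60 x 38 mm, origin at the centre of its underside.

How it is judged:
By the outcome, as a careful person would: the job done as asked, in the order asked, and still so for the second after the job is handed in, with the robot touching nothing.
It also fails if it takes over 45 s, if anything falls off the work surface, if the arm or the gripper's body presses on something with over 40 N, if the wrist force passes 120 N, or if a joint passes its speed limit or range.

## Working session

There is one attempt and no reset: what is moved stays moved. The work goes in short steps, Python scripts to look and compute and a shell command to move; the robot and the scene stay as the last step left them, time stands still between calls to the robot, and variables do not carry over. Pictures are saved under pics/ and viewed, about 8 in all and at most 12, crops included, and the job is handed in when it is done.

```bash
mkdir -p pics; ls
python3 - <<'E'
from bench import *
import cv2
for n in("scene","top"):
    cv2.imwrite(f"pics/{n}0.png",grab_frame(n)[:,:,::-1]); c=camera_params(n); print(n,c)
s=sense();print(s,grip_depth); print(camera_params("wrist"))
E
```

```text
pics
scene {'fx': 551.5017623835927, 'fy': 551.5017623835927, 'cx': 312.47737378745614, 'cy': 239.21485798022235, 'k1': -0.0989966185627797, 'T': array([[ 0.38206585,  0.63381631, -0.67253444,  1.38654407],
       [ 0.92413346, -0.26066741,  0.27933822, -0.37481078],
       [ 0.00174131, -0.72823718, -0.68532297,  0.93488181],
       [ 0.        ,  0.        ,  0.        ,  1.        ]])}
top {'fx': 473.2013856435154, 'fy': 473.2013856435154, 'cx': 321.1168311165104, 'cy': 244.65705716855786, 'k1': -0.017396366385241165, 'T': array([[-2.85986972e-02, -9.95864237e-01,  8.62353487e-02,
         4.34658110e-01],
       [-9.99584704e-01,  2.87974515e-02,  1.06141841e-03,
        -3.68833171e-02],
       [-3.54038691e-03, -8.61691803e-02, -9.96274228e-01,
         1.27744548e+00],
       [ 0.00000000e+00,  0.00000000e+00,  0.00000000e+00,
         1.00000000e+00]])}
{'clock': 0.1, 'joints': array([ 1.13438589e+00,  3.13926549e-01,  4.51064588e-02,  1.30362295e+00,
       -1.58829028e-05,  1.43120825e+00]), 'joint_vel': array([ 0.00023861, -0.00146512,  0.00150137,  0.00176251, -0.00092229,
       -0.00044761]), 'tau': array([ 2.94290170e-03, -4.81727314e+01,  2.99242920e+01,  1.28238936e-02,
       -3.89845195e-05, -3.32639239e-06]), 'tcp_pos': array([0.1679724 , 0.54939672, 0.20600305]), 'eef_rot': array([-1.55979806,  0.23337618, -0.2326631 ]), 'contact_force': array([ 0.20374293,  0.17913774, -0.07549663]), 'ft_torque': array([-0.05304472,  0.06691668,  0.02635093]), 'gripper_width': 0.08535818438309431} 0.0187
{'fx': 388.1902149712896, 'fy': 388.1902149712896, 'cx': 313.56615595779573, 'cy': 242.516834291332, 'k1': -0.06612147374084104, 'T': array([[ 0.29262033,  0.91732299,  0.26998494,  0.09903853],
       [ 0.95622795, -0.28035973, -0.08382435,  0.56959727],
       [-0.0012011 ,  0.28269586, -0.95920885,  0.37455783],
       [ 0.        ,  0.        ,  0.        ,  1.        ]])}
```

View pics/top0.png

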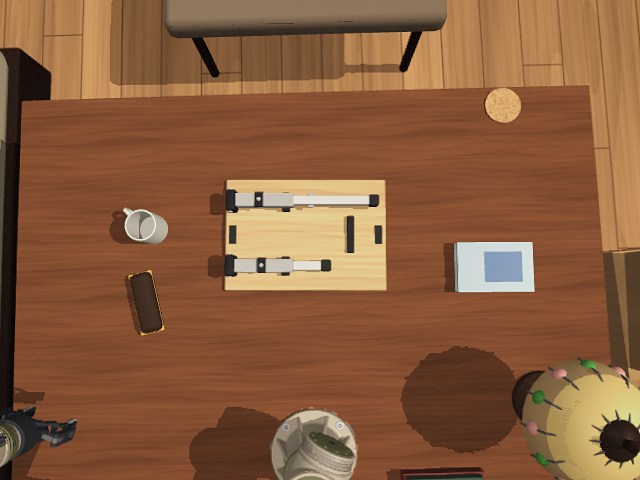

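View pics/scene0.png

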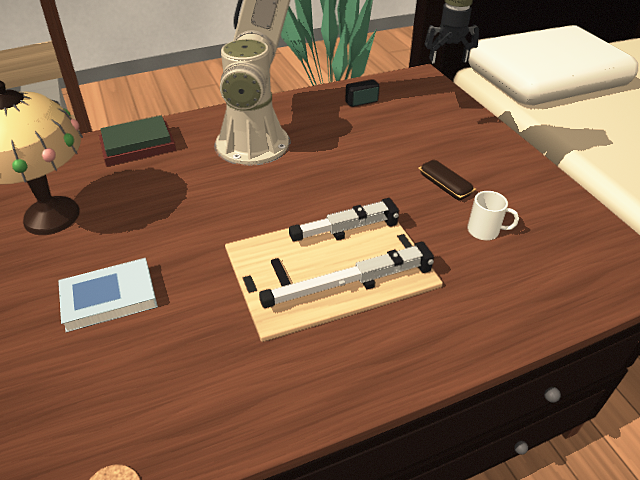

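The far leg is the unlocked one: its foot is at (374,200) in the top view and its mouth near (293,200). Next I'll work out the geometry numerically.

```bash
cat > h.py <<'E'
import numpy as np,cv2
from scipy.spatial.transform import Rotation as R
from bench import *
def ray(c,u,v):
    K=np.array([[c['fx'],0,c['cx']],[0,c['fy'],c['cy']],[0,0,1]])
    x,y=(u-c['cx'])/c['fx'],(v-c['cy'])/c['fy']; rd=np.hypot(x,y); r=rd
    for _ in range(20): r=rd/(1+c['k1']*r*r)
    f=1/(1+c['k1']*r*r); return c['T'][:3,3],c['T'][:3,:3]@np.array([x*f,y*f,1])
def onz(c,u,v,z):
    o,d=ray(c,u,v); return o+d*(z-o[2])/d[2]
def rot(s): return R.from_rotvec(s['eef_rot'])
def totool(s,d): return rot(s).inv().apply(d)*1000
E
python3 - <<'E'
from h import *
c=camera_params("top"); im=cv2.imread("pics/top0.png")
cv2.imwrite("pics/crop1.png",cv2.resize(im[170:300,215:395],None,fx=4.4,fy=4.4,interpolation=cv2.INTER_CUBIC))
g=cv2.cvtColor(im,cv2.COLOR_BGR2GRAY)
for v in (196,200,204): print(v,g[v,225:385].tolist())
for u,v in((226,181),(385,181),(385,290),(227,290)): print(onz(c,u,v,.018))
s=sense();print(rot(s).as_matrix().round(3))
for p in ((374,200),(293,200),(258,199)): print(onz(c,*p,.065))
E
```

```text
196 [53, 28, 39, 40, 43, 42, 45, 46, 40, 34, 141, 204, 199, 198, 197, 198, 198, 197, 198, 197, 197, 197, 198, 197, 197, 197, 197, 198, 188, 122, 33, 36, 34, 32, 34, 35, 36, 83, 164, 198, 195, 195, 195, 195, 194, 195, 194, 194, 194, 195, 194, 193, 194, 195, 195, 195, 194, 195, 195, 196, 195, 194, 195, 194, 195, 194, 194, 196, 211, 225, 224, 224, 223, 224, 224, 224, 223, 224, 224, 224, 224, 224, 223, 222, 224, 223, 223, 223, 224, 224, 223, 223, 222, 223, 223, 223, 223, 223, 223, 224, 223, 223, 223, 223, 223, 223, 223, 222, 222, 223, 223, 222, 222, 223, 222, 222, 222, 222, 222, 222, 223, 222, 222, 222, 222, 222, 222, 222, 222, 222, 222, 222, 222, 221, 222, 221, 221, 221, 221, 222, 221, 221, 224, 207, 114, 36, 51, 50, 51, 48, 52, 53, 46, 67, 156, 195, 192, 191, 194, 185]
200 [53, 26, 36, 42, 40, 44, 42, 45, 43, 33, 140, 204, 198, 198, 197, 197, 197, 198, 196, 197, 197, 196, 197, 196, 197, 196, 196, 198, 187, 121, 33, 49, 97, 145, 137, 61, 34, 84, 164, 199, 195, 195, 195, 195, 195, 194, 195, 194, 194, 195, 194, 194, 195, 194, 194, 194, 194, 194, 194, 194, 195, 195, 194, 193, 193, 194, 193
[... 861 characters left out ...]
8, 138, 138, 137, 137, 132, 123, 125, 125, 125, 126, 126, 126, 125, 126, 126, 126, 126, 126, 126, 126, 126, 127, 126, 127, 128, 127, 127, 127, 128, 126, 127, 128, 126, 127, 129, 126, 127, 126, 128, 128, 128, 127, 127, 127, 126, 127, 127, 126, 126, 127, 126, 126, 126, 126, 127, 125, 126, 126, 130, 114, 53, 33, 40, 41, 45, 47, 46, 46, 35, 115, 181, 199, 198, 197, 199, 191]
[0.72405411 0.2169521  0.018     ]
[ 0.71134106 -0.21310976  0.018     ]
[ 0.4182438  -0.20128363  0.018     ]
[0.43016878 0.21756114 0.018     ]
[[ 0.956 -0.001  0.292]
 [-0.292 -0.001  0.956]
 [-0.    -1.    -0.002]]
[ 0.65181737 -0.17597985  0.065     ]
[0.65794213 0.03399043 0.065     ]
[0.66325665 0.12478494 0.065     ]
```

View pics/crop1.png

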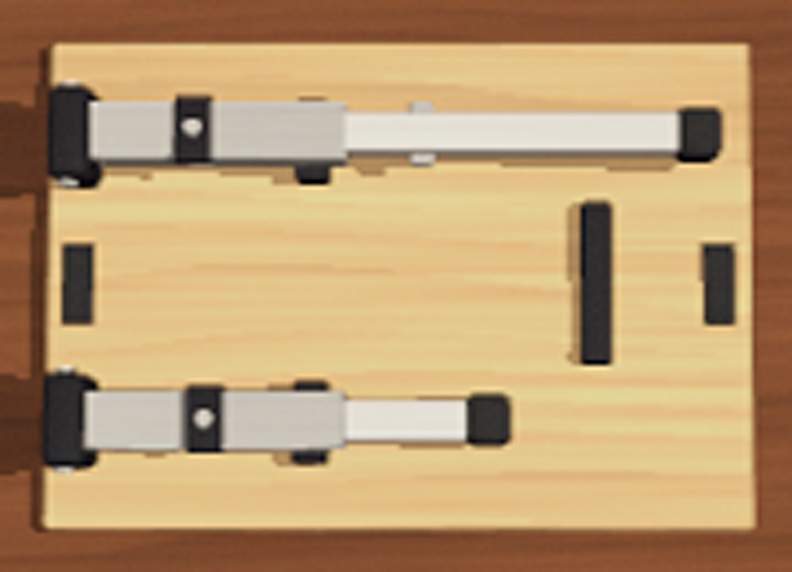

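```bash
cat >> h.py <<'E'
YAW=None
def report(tgt,yaw):
    """shift (mm, tool axes) and turn (deg about tool y...) from measured pose to tool-down pose with jaw axis at yaw"""
    s=sense(); z=np.array([np.cos(yaw),np.sin(yaw),0]);y=np.array([0,0,-1.]);x=np.cross(y,z)
    G=R.from_matrix(np.c_[x,y,z]); d=totool(s,np.array(tgt)-s['tcp_pos'])
    t=(rot(s).inv()*G).as_rotvec(degrees=True)
    print('clock',s['clock'],'tcp',s['tcp_pos'].round(4),'F',s['contact_force'].round(2),'w',round(s['gripper_width'],4)); print('shift',d.round(1),'turn',t.round(2))
E
python3 - <<'E'
from h import *
c=camera_params("top")
P=lambda X,Y,z:onz(c,215+(X+.5)/4.4-.5,170+(Y+.5)/4.4-.5,z)
q={'footend':P(720,130,.0705),'btnR':P(422,107,.058),'btnN':P(422,158,.058),'mouthF':P(346,101,.072),'mouthN':P(346,160,.072),'collar':P(193.5,128,.081),'slvF':P(92,103,.072),'slvN':P(92,160,.072)}
for k,v in q.items(): print(k,v.round(4))
c1=[P(52,44,.018),P(750,44,.018),P(755,528,.018),P(43,528,.018)]
print(np.round(c1,4), np.mean(c1,0))
report((.657,-.03,.2),np.radians(-1.7))
E
```

```text
footend [ 0.6527 -0.1864  0.0705]
btnR [ 0.6739 -0.0117  0.058 ]
btnN [ 0.6433 -0.0109  0.058 ]
mouthF [0.6761 0.0325 0.072 ]
mouthN [0.6411 0.0333 0.072 ]
collar [0.661  0.1211 0.081 ]
slvF [0.6793 0.1817 0.072 ]
slvN [0.6455 0.1822 0.072 ]
[[ 0.7278  0.2157  0.018 ]
 [ 0.7151 -0.2134  0.018 ]
 [ 0.4192 -0.2045  0.018 ]
 [ 0.4314  0.2245  0.018 ]] [0.57338272 0.00556838 0.018     ]
clock 0.1 tcp [0.168  0.5494 0.206 ] F [ 0.2   0.18 -0.08] w 0.0854
shift [ 637.1    6.5 -411. ] turn [9.000e-02 7.469e+01 5.000e-02]
```

```bash
python3 -m pendant '[[40,0,-25.7,0,8,0],[80,0,-51.4,0,16,0],[120,0,-77,0,24,0],[160,0,-103,0,32,0],[200,0,-129,0,40,0]]' 0 && python3 -c "
from h import *
report((.657,-.03,.2),np.radians(-1.7))"
```

```text
clock: 0.6
tcp_pos: [0.3223, 0.3664, 0.2065]
eef_rot: [-1.427, 0.78, -0.779]
contact_force: [1.5, 0.7, 0.6]
gripper_width: 0.0852
clock 0.6 tcp [0.3223 0.3664 0.2065] F [1.47 0.7  0.64] w 0.0852
shift [514.4   6.5  67.5] turn [2.00e-02 3.44e+01 1.00e-02]
```

```bash
python3 -m pendant '[[45,0,5,0,7,0],[90,0,11,0,14,0],[135,0,17,0,21,0],[180,0,23,0,28,0],[225,1,29,0,34.4,0]]' 0 && python3 -c "
from h import *
report((.657,-.03,.2),np.radians(-1.7))"
```

```text
clock: 1.1
tcp_pos: [0.4693, 0.1935, 0.2057]
eef_rot: [-1.195, 1.231, -1.231]
contact_force: [1.0, 0.1, 1.0]
gripper_width: 0.086
clock 1.1 tcp [0.4693 0.1935 0.2057] F [0.97 0.1  1.  ] w 0.086
shift [217.8   5.6 194.2] turn [ 0.01  0.01 -0.01]
```

```bash
python3 -m pendant '[[35,0,34,0,0,0],[70,0,68,0,0,0],[105,0,102,0,0,0],[140,1,136,0,0,0],[175,6,170,0,0,0]]' 0 >/dev/null; python3 -m pendant '[[35,0,19,0,0,0],[43,20,24,0,0,0],[43,60,24,0,0,0],[43,60,24,0,0,0]]' 0
python3 - <<'E'
from h import *
report((.657,-.03,.14),np.radians(-1.7))
c=camera_params("wrist"); cv2.imwrite("pics/w1.png",grab_frame("wrist")[:,:,::-1]); np.save("w1.npy",c['T']); print(c['T'])
E
```

```text
clock: 2.0
tcp_pos: [0.6528, -0.0277, 0.1331]
eef_rot: [-1.204, 1.238, -1.221]
contact_force: [-1.1, -0.0, -0.8]
gripper_width: 0.0856
clock 2.0 tcp [ 0.6528 -0.0277  0.1331] F [-1.1  -0.02 -0.79] w 0.0856
shift [ 2.2 -7.   4.1] turn [ 0.68  0.22 -0.1 ]
[[ 0.99959644 -0.02170564 -0.01832545  0.65635661]
 [-0.02597338 -0.95960023 -0.28016563  0.04273297]
 [-0.01150393  0.28052854 -0.95977674  0.30172469]
 [ 0.          0.          0.          1.        ]]
```

View pics/w1.png

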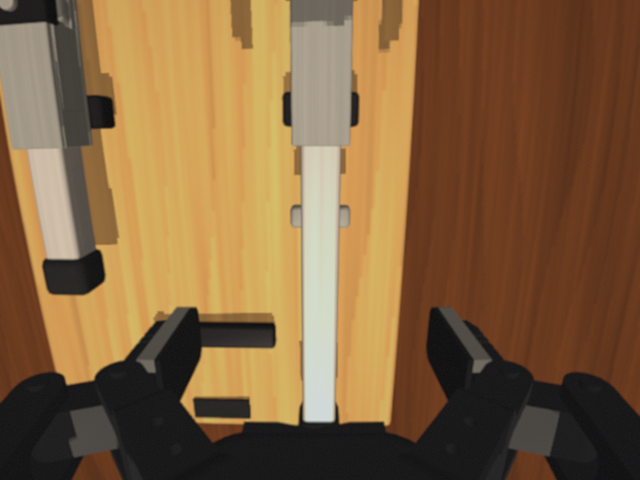

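The wrist view shows the buttons at (297,216) and (344,216), and the mouth's top edge at row 146, columns 292 to 351.

Run:
```python
from h import *
c=camera_params("wrist"); c['T']=np.load("w1.npy")
im=cv2.imread("pics/w1.png");g=cv2.cvtColor(im,cv2.COLOR_BGR2GRAY)
print(g[135:160,310].tolist());print(g[200:232,297].tolist(),g[200:232,345].tolist());print(g[120,285:360].tolist());print(g[216,285:356].tolist())
for n,u,v,z in(('mL',292,146,.072),('mR',351,146,.072),('bL',297,216,.060),('bR',344.5,216,.060),('legtop',320,180,.067),('legtop',319.5,380,.067)): print(n,onz(c,u,v,z).round(4))
report((.657,-.03,.14),np.radians(-1.7))
```

```text
[159, 159, 158, 158, 160, 158, 159, 159, 157, 155, 162, 183, 199, 203, 203, 203, 202, 204, 203, 203, 202, 203, 203, 204, 203]
[172, 173, 173, 163, 131, 92, 84, 100, 121, 139, 152, 157, 159, 159, 159, 161, 162, 163, 164, 164, 166, 166, 168, 169, 169, 163, 155, 159, 171, 176, 176, 175] [167, 168, 168, 164, 144, 105, 86, 105, 125, 139, 150, 157, 159, 159, 160, 161, 161, 161, 162, 162, 164, 164, 165, 166, 166, 163, 158, 156, 163, 166, 166, 165]
[28, 32, 35, 35, 34, 53, 94, 133, 155, 161, 160, 159, 158, 159, 159, 160, 160, 161, 162, 165, 166, 164, 161, 161, 160, 158, 158, 160, 159, 159, 159, 161, 160, 160, 163, 162, 162, 162, 164, 163, 162, 161, 159, 160, 159, 160, 162, 164, 165, 163, 162, 161, 159, 158, 156, 156, 157, 157, 159, 160, 160, 161, 162, 157, 140, 105, 62, 34, 35, 34, 33, 30, 52, 97, 139]
[175, 174, 176, 177, 166, 139, 125, 136, 150, 159, 160, 160, 162, 165, 163, 151, 135, 152, 179, 197, 207, 210, 209, 209, 209, 211, 211, 211, 212, 212, 213, 212, 211, 210, 209, 207, 204, 206, 207, 209, 210, 211, 210, 211, 210, 210, 209, 209, 209, 207, 200, 190, 178, 158, 143, 151, 160, 162, 163, 162, 161, 159, 153, 139, 133, 147, 160, 164, 164, 164, 164]
mL [0.641 0.034 0.072]
mR [0.6751 0.0332 0.072 ]
bL [ 0.6417 -0.01    0.06  ]
bR [ 0.6719 -0.0107  0.06  ]
legtop [0.6568 0.0134 0.067 ]
legtop [ 0.6534 -0.1274  0.067 ]
clock 2.05 tcp [ 0.6542 -0.0274  0.1363] F [-0.32 -0.63  0.31] w 0.0853
shift [ 2.6 -3.7  2.8] turn [ 0.46  0.27 -0.07]
```

```bash
python3 -m pendant '[[0,20,1,0,0,0],[0,40,2,0,0,0],[0,50,2.4,0,0,0],[0,50,2.4,0,0,0],[0,50,2.4,0,0,0]]' 0 && python3 -c "
from h import *
report((.6566,-.0225,.034),np.radians(-1.5))"
```

```text
clock: 2.55
tcp_pos: [0.6602, -0.0274, 0.0913]
eef_rot: [-1.197, 1.226, -1.228]
contact_force: [-0.0, 0.1, 0.4]
gripper_width: 0.0853
clock 2.55 tcp [ 0.6602 -0.0274  0.0913] F [-0.02  0.06  0.4 ] w 0.0853
shift [-4.8 57.3 -3.8] turn [-0.09  0.12  0.01]
```

```bash
python3 -m pendant '[[-4.8,10,-3.8,0,0.1,0],[-4.8,30,-3.8,0,0.1,0],[-4.8,48,-3.8,0,0.1,0],[-4.8,57,-3.8,0,0.1,0],[-4.8,57,-3.8,0,0.1,0]]' 0 && python3 -m pendant '[[0,0,0,0,0,0],[0,0,0,0,0,0]]' 0
python3 - <<'E'
from h import *
report((.6566,-.0225,.034),np.radians(-1.5))
c=camera_params("wrist"); cv2.imwrite("pics/w2.png",grab_frame("wrist")[:,:,::-1]); np.save("w2.npy",c['T'])
E
```

```text
clock: 3.05
tcp_pos: [0.6547, -0.0223, 0.0315]
eef_rot: [-1.198, 1.231, -1.227]
contact_force: [0.3, 0.1, 0.5]
gripper_width: 0.0857
clock: 3.25
tcp_pos: [0.6568, -0.0228, 0.034]
eef_rot: [-1.195, 1.227, -1.23]
contact_force: [-0.0, 0.3, 0.3]
gripper_width: 0.0855
clock 3.25 tcp [ 0.6568 -0.0228  0.034 ] F [-0.04  0.34  0.26] w 0.0855
shift [-0.3  0.  -0.2] turn [-0.12 -0.    0.01]
```

View pics/w2.png

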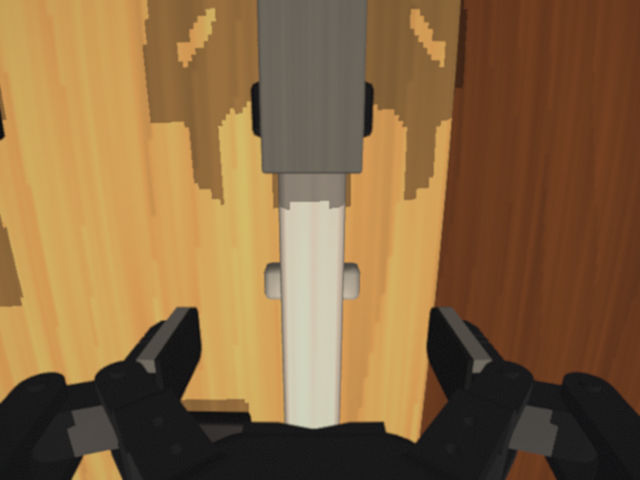

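Buttons at (273,281) and (350,281), spanning rows 263 to 299. The mouth edge is at row 172, columns 263 to 362. The finger tips are centred on the leg.

Run:
```python
from h import *
c=camera_params("wrist"); c['T']=np.load("w2.npy")
g=cv2.cvtColor(cv2.imread("pics/w2.png"),cv2.COLOR_BGR2GRAY)
print(g[255:306,273].tolist());print(g[255:306,350].tolist());print(g[166:178,300].tolist())
for n,u,v,z in(('mL',263,172.5,.072),('mR',362,172.5,.072),('bLrear',273,299,.060),('bRrear',350,299,.060),('bLfront',273,263,.055),('bRfront',350,263,.055),('legL',282,290,.067),('legR',343,290,.067)): print(n,onz(c,u,v,z).round(4))
```

```text
[169, 167, 168, 168, 168, 169, 157, 118, 80, 70, 73, 76, 83, 90, 99, 110, 122, 134, 143, 151, 155, 157, 159, 160, 161, 162, 163, 164, 165, 166, 167, 168, 169, 169, 171, 171, 172, 172, 174, 174, 174, 170, 162, 156, 160, 166, 168, 168, 168, 168, 168]
[163, 163, 163, 163, 164, 164, 156, 125, 87, 73, 74, 79, 85, 95, 107, 120, 131, 140, 149, 155, 159, 161, 162, 161, 162, 164, 165, 166, 166, 167, 167, 168, 168, 170, 171, 173, 174, 174, 177, 179, 180, 178, 171, 163, 158, 159, 160, 159, 159, 160, 159]
[101, 101, 101, 102, 100, 93, 86, 99, 122, 130, 131, 131]
mL [0.6411 0.0344 0.072 ]
mR [0.6741 0.0335 0.072 ]
bLrear [ 0.6404 -0.0171  0.06  ]
bRrear [ 0.6712 -0.018   0.06  ]
bLfront [ 0.6407 -0.0036  0.055 ]
bRfront [ 0.6717 -0.0045  0.055 ]
legL [ 0.6449 -0.0103  0.067 ]
legR [ 0.6679 -0.011   0.067 ]
```

```bash
python3 -m pendant '[[0,0,-0.4,0,0,0],[0,0,-0.4,0,0,0],[0,0,-0.4,0,0,0],[0,0,-0.4,0,0,0],[0,0,-0.4,0,0,0]]' 255 35 && python3 -m pendant '[[0,0,0,0,0,0],[0,0,0,0,0,0]]'
python3 - <<'E'
from h import *
report((.6566,-.0225,.034),np.radians(-1.5)); print(sense()['ft_torque'])
c=camera_params("wrist"); cv2.imwrite("pics/w3.png",grab_frame("wrist")[:,:,::-1]); np.save("w3.npy",c['T'])
E
```

```text
clock: 3.8
tcp_pos: [0.656, -0.0228, 0.0335]
eef_rot: [-1.196, 1.228, -1.229]
contact_force: [-0.2, -0.2, 4.8]
gripper_width: 0.023
clock: 4.0
tcp_pos: [0.656, -0.0228, 0.0335]
eef_rot: [-1.196, 1.228, -1.229]
contact_force: [-0.0, -0.4, 6.9]
gripper_width: 0.0227
clock 4.0 tcp [ 0.656  -0.0228  0.0335] F [-0.02 -0.41  6.9 ] w 0.0227
shift [-0.4 -0.5  0.6] turn [-0.08 -0.01  0.01]
[-0.04933485  0.14392811  0.04924549]
```

View pics/w3.png

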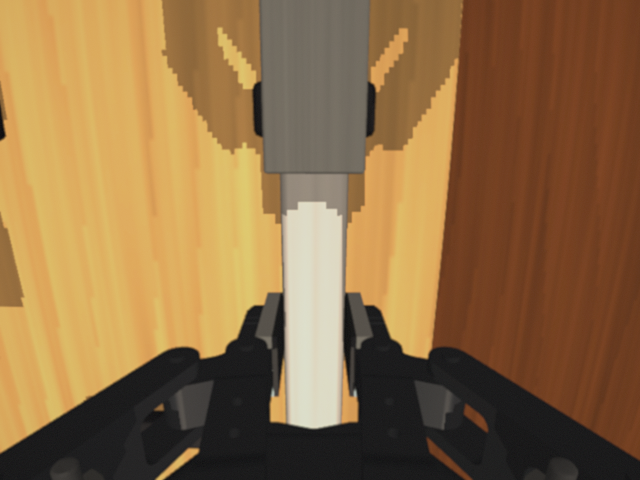

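```bash
python3 -m pendant '[[-6,0,0,0,0,0],[-13,0,0,0,0,0],[-20,0,0,0,0,0],[-27,0,0,0,0,0],[-32,0,0,0,0,0]]' && python3 -m pendant '[[-1,0,0,0,0,0],[-2,0,0,0,0,0],[-2,0,0,0,0,0]]'
python3 - <<'E'
from h import *
report((.6575,.0207,.0335),np.radians(-1.5))
c=camera_params("wrist"); im=grab_frame("wrist")[:,:,::-1];cv2.imwrite("pics/w4.png",cv2.resize(im[120:400,200:430],None,fx=2.1,fy=2.1)); cv2.imwrite("pics/w4f.png",im);np.save("w4.npy",c['T'])
E
```

```text
clock: 4.55
tcp_pos: [0.6569, 0.0088, 0.0335]
eef_rot: [-1.196, 1.227, -1.23]
contact_force: [1.0, -3.3, 5.4]
gripper_width: 0.0231
clock: 4.85
tcp_pos: [0.657, 0.0109, 0.0335]
eef_rot: [-1.196, 1.227, -1.23]
contact_force: [-0.7, -1.1, 6.3]
gripper_width: 0.0227
clock 4.85 tcp [0.657  0.0109 0.0335] F [-0.73 -1.09  6.27] w 0.0227
shift [-9.9  0.   0.3] turn [-0.08 -0.01  0.05]
```

View pics/w4.png

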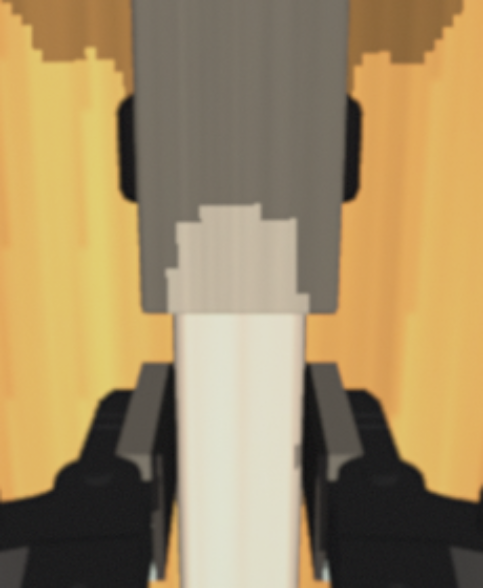

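The pads' tips are at full-frame row 293 and the mouth edge at row 268.6, so a gap remains. I'll put a number on it.

Run:
```python
from h import *
c=camera_params("wrist"); c['T']=np.load("w4.npy")
for z in (.031,.0335,.036,.038): print('tip',z,onz(c,270,293.3,z).round(4))
for v in(268,269):print('mouth',onz(c,313,v,.072).round(4))
```

```text
tip 0.031 [0.6358 0.0065 0.031 ]
tip 0.0335 [0.6361 0.0076 0.0335]
tip 0.036 [0.6364 0.0087 0.036 ]
tip 0.038 [0.6367 0.0096 0.038 ]
mouth [0.6571 0.034  0.072 ]
mouth [0.6571 0.0336 0.072 ]
```

```bash
python3 -m pendant '[[-1,0,0,0,0,0],[-2,0,0,0,0,0],[-3,0,0,0,0,0],[-4,0,0,0,0,0]]'; python3 -m pendant '[[-0.5,0,0,0,0,0],[-1,0,0,0,0,0],[-1.5,0,0,0,0,0]]'
```

```text
clock: 5.3
tcp_pos: [0.6571, 0.0145, 0.0335]
eef_rot: [-1.196, 1.227, -1.23]
contact_force: [-0.2, -2.2, 6.0]
gripper_width: 0.0227
clock: 5.6
tcp_pos: [0.6571, 0.016, 0.0335]
eef_rot: [-1.196, 1.227, -1.23]
contact_force: [-0.8, -2.1, 5.2]
gripper_width: 0.0227
```

```bash
python3 -m pendant '[[-0.5,0,0,0,0,0],[-1,0,0,0,0,0],[-1.5,0,0,0,0,0],[-2,0,0,0,0,0]]'; python3 -m pendant '[[-0.5,0,0,0,0,0],[-1,0,0,0,0,0],[-1.5,0,0,0,0,0],[-2,0,0,0,0,0],[-2,0,0,0,0,0]]'
python3 - <<'E'
from h import *
im=grab_frame("wrist")[:,:,::-1];cv2.imwrite("pics/w5.png",cv2.resize(im[180:380,200:430],None,fx=2.5,fy=2.5))
E
```

```text
clock: 6.0
tcp_pos: [0.6571, 0.018, 0.0335]
eef_rot: [-1.196, 1.227, -1.23]
contact_force: [-0.3, -2.1, 6.2]
gripper_width: 0.023
clock: 6.5
tcp_pos: [0.6572, 0.0201, 0.0335]
eef_rot: [-1.196, 1.227, -1.23]
contact_force: [-1.2, -1.1, 4.8]
gripper_width: 0.0229
```

View pics/w5.png

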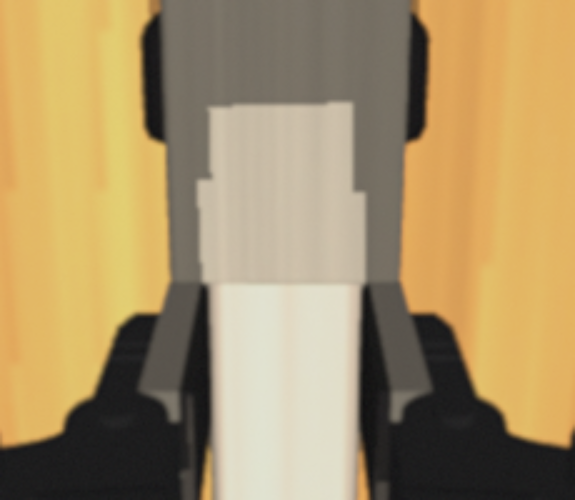

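```bash
python3 -m pendant '[[-0.5,0,0,0,0,0],[-1,0,0,0,0,0],[-1,0,0,0,0,0]]'; python3 -m pendant '[[0,0,0,0,0,0],[0,0,0,0,0,0],[0,0,0,0,0,0],[0,0,0,0,0,0],[0,0,0,0,0,0]]' 60
python3 - <<'E'
from h import *
im=grab_frame("wrist")[:,:,::-1];cv2.imwrite("pics/w6.png",cv2.resize(im[180:380,200:430],None,fx=2.5,fy=2.5))
E
```

```text
clock: 6.85
tcp_pos: [0.6572, 0.0211, 0.0335]
eef_rot: [-1.196, 1.227, -1.23]
contact_force: [0.0, -1.9, 5.9]
gripper_width: 0.0226
clock: 7.35
tcp_pos: [0.6565, 0.0219, 0.0325]
eef_rot: [-1.197, 1.229, -1.228]
contact_force: [0.2, -1.1, 0.3]
gripper_width: 0.0653
```

View pics/w6.png

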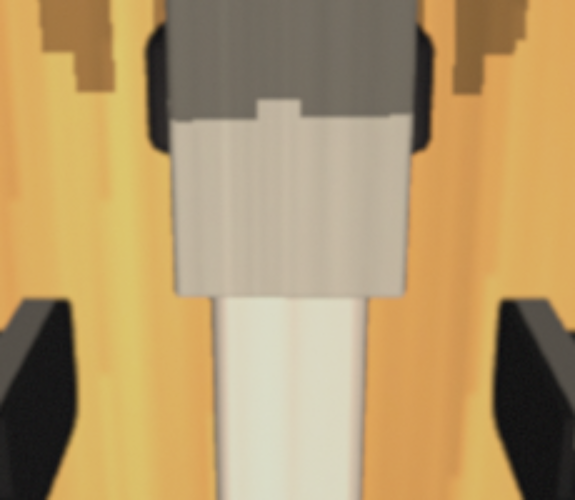

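```bash
python3 -m pendant '[[15,0,0,0,0,0],[45,0,0,0,0,0],[80,0,0,0,0,0],[103,0,0,0,0,0],[103,0,0,0,0,0]]' 60; python3 -m pendant '[[0,0,0,0,0,0],[0,0,0,0,0,0]]'
python3 - <<'E'
from h import *
report((.6546,-.082,.0345),np.radians(-1.5))
c=camera_params("wrist");im=grab_frame("wrist")[:,:,::-1];cv2.imwrite("pics/w7.png",im);np.save("w7.npy",c['T'])
E
```

```text
clock: 7.9
tcp_pos: [0.6539, -0.0856, 0.0328]
eef_rot: [-1.195, 1.231, -1.233]
contact_force: [-0.2, -0.8, -1.0]
gripper_width: 0.0651
clock: 8.1
tcp_pos: [0.6537, -0.0809, 0.0327]
eef_rot: [-1.197, 1.229, -1.228]
contact_force: [0.1, -0.9, 0.3]
gripper_width: 0.0655
clock 8.1 tcp [ 0.6537 -0.0809  0.0327] F [ 0.13 -0.88  0.32] w 0.0655
shift [ 1.1 -1.8  0.9] turn [ 0.02  0.01 -0.02]
```

View pics/w7.png

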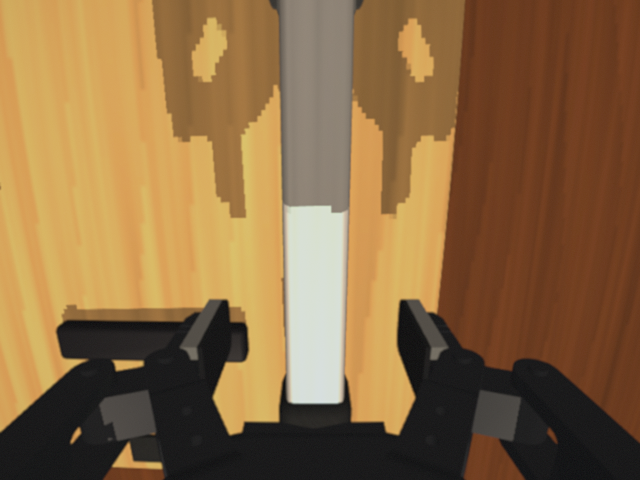

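Clear of the bar, centred on the tube, and the foot's front edge is at row 403. I'll grip here.

```bash
python3 -m pendant '[[0,-1,0.7,0,0,0],[0,-1,0.7,0,0,0],[0,-1,0.7,0,0,0],[0,-1,0.7,0,0,0],[0,-1,0.7,0,0,0]]' 255 35
python3 - <<'E'
from h import *
c=camera_params("wrist");c['T']=np.load("w7.npy"); print(onz(c,315,403,.067))
report((.6546,-.082,.0345),np.radians(-1.5))
E
python3 -m pendant '[[-1,0,0,0,0,0],[-2,0,0,0,0,0],[-3,0,0,0,0,0],[-4,0,0,0,0,0],[-5,0,0,0,0,0]]'
```

```text
clock: 8.65
tcp_pos: [0.6544, -0.0805, 0.0341]
eef_rot: [-1.196, 1.229, -1.227]
contact_force: [-2.5, 2.3, 3.8]
gripper_width: 0.0229
[ 0.65310717 -0.11919638  0.067     ]
clock 8.65 tcp [ 0.6544 -0.0805  0.0341] F [-2.5   2.32  3.82] w 0.0229
shift [ 1.5 -0.4  0.2] turn [ 0.01  0.02 -0.05]
clock: 9.15
tcp_pos: [0.6545, -0.0785, 0.0341]
eef_rot: [-1.199, 1.228, -1.232]
contact_force: [-3.6, -6.4, 3.8]
gripper_width: 0.0228
```

```bash
python3 -m pendant '[[0,0,0,0,0,0],[0,0,0,0,0,0],[0,0,0,0,0,0]]'; python3 -m pendant '[[-0.5,0,0,0,0,0],[-1,0,0,0,0,0],[-1,0,0,0,0,0]]'
```

```text
clock: 9.45
tcp_pos: [0.6545, -0.0783, 0.0341]
eef_rot: [-1.199, 1.228, -1.232]
contact_force: [-3.5, -5.8, 4.5]
gripper_width: 0.0224
clock: 9.75
tcp_pos: [0.6545, -0.0774, 0.0341]
eef_rot: [-1.199, 1.228, -1.232]
contact_force: [-4.3, -5.6, 4.2]
gripper_width: 0.0225
```

```bash
python3 -m pendant '[[-1,0,-0.5,0,0,0],[-3,0,-0.5,0,0,0],[-5,0,-0.5,0,0,0],[-7,0,-0.5,0,0,0],[-9,0,-0.5,0,0,0]]'; python3 -m pendant '[[-3,0,0,0,0,0],[-6,0,0,0,0,0],[-9,0,0,0,0,0],[-12,0,0,0,0,0],[-15,0,0,0,0,0]]';python3 -m pendant '[[-2,0,0,0,0,0],[-5,0,0,0,0,0],[-8,0,0,0,0,0],[-10,0,0,0,0,0],[-10,0,0,0,0,0]]'
```

```text
clock: 10.25
tcp_pos: [0.6548, -0.0686, 0.0341]
eef_rot: [-1.198, 1.228, -1.233]
contact_force: [-1.7, -6.2, 3.4]
gripper_width: 0.0228
clock: 10.75
tcp_pos: [0.6552, -0.0536, 0.0341]
eef_rot: [-1.198, 1.228, -1.233]
contact_force: [-3.4, -6.2, 3.3]
gripper_width: 0.0225
clock: 11.25
tcp_pos: [0.6555, -0.0431, 0.0341]
eef_rot: [-1.198, 1.228, -1.232]
contact_force: [-2.8, -4.8, 4.1]
gripper_width: 0.023
```

```bash
python3 -m pendant '[[-3,0,-0.3,0,0,0],[-6,0,-0.3,0,0,0],[-9,0,-0.3,0,0,0],[-12,0,-0.3,0,0,0],[-15,0,-0.3,0,0,0]]';for i in 1 2 3; do python3 -m pendant '[[-1,0,0,0,0,0],[-2,0,0,0,0,0],[-3,0,0,0,0,0],[-4,0,0,0,0,0],[-5,0,0,0,0,0]]' | egrep 'tcp|contact'; done
```

```text
clock: 11.75
tcp_pos: [0.6559, -0.0285, 0.0341]
eef_rot: [-1.198, 1.227, -1.233]
contact_force: [-1.2, -6.8, 2.6]
gripper_width: 0.023
tcp_pos: [0.656, -0.0235, 0.0341]
contact_force: [-2.0, -6.5, 2.9]
tcp_pos: [0.6561, -0.0185, 0.0341]
contact_force: [-1.3, -6.0, 2.7]
tcp_pos: [0.6563, -0.0135, 0.0341]
contact_force: [-1.3, -6.1, 3.7]
```

```bash
for i in 1 2; do python3 -m pendant '[[-1,0,0,0,0,0],[-2,0,0,0,0,0],[-3,0,0,0,0,0],[-4,0,0,0,0,0],[-5,0,0,0,0,0]]' | egrep 'tcp|contact'; done; for i in 1 2 3; do python3 -m pendant '[[-0.5,0,0,0,0,0],[-1,0,0,0,0,0]]' | egrep 'tcp|contact'; done
```

```text
tcp_pos: [0.6564, -0.0085, 0.0341]
contact_force: [-0.6, -5.9, 2.9]
tcp_pos: [0.6566, -0.0035, 0.0341]
contact_force: [-1.5, -6.7, 3.8]
tcp_pos: [0.6566, -0.0024, 0.0341]
contact_force: [-0.8, -6.3, 2.8]
tcp_pos: [0.6566, -0.0015, 0.0341]
contact_force: [-1.2, -6.5, 3.6]
tcp_pos: [0.6567, -0.0004, 0.0341]
contact_force: [-0.9, -6.9, 3.4]
```

```bash
for i in 1 2 3 4 5 6; do python3 -m pendant '[[-0.5,0,0,0,0,0],[-1,0,0,0,0,0]]' | egrep 'tcp|contact'; done
```

```text
tcp_pos: [0.6567, 0.0005, 0.0341]
contact_force: [-1.5, -6.6, 3.5]
tcp_pos: [0.6567, 0.0015, 0.0341]
contact_force: [-1.2, -6.5, 3.8]
tcp_pos: [0.6567, 0.0025, 0.0341]
contact_force: [-1.3, -6.6, 3.1]
tcp_pos: [0.6567, 0.0035, 0.0341]
contact_force: [-0.1, -6.2, 3.5]
tcp_pos: [0.6568, 0.0045, 0.0341]
contact_force: [-1.5, -7.5, 3.9]
tcp_pos: [0.6568, 0.0056, 0.0341]
contact_force: [-0.7, -6.0, 3.2]
```

```bash
for i in 1 2; do python3 -m pendant '[[-0.5,0,0,0,0,0],[-1,0,0,0,0,0]]' | egrep 'tcp|contact'; done
```

```text
tcp_pos: [0.6568, 0.0066, 0.0341]
contact_force: [-1.4, -6.8, 3.5]
tcp_pos: [0.6569, 0.0075, 0.0341]
contact_force: [-1.0, -6.6, 2.5]
```

```bash
for i in 1 2; do python3 -m pendant '[[-0.4,0,0,0,0,0],[-0.8,0,0,0,0,0]]' | egrep 'tcp|contact'; done
```

```text
tcp_pos: [0.6569, 0.0091, 0.0341]
contact_force: [-1.2, -3.2, 3.8]
tcp_pos: [0.657, 0.0109, 0.0341]
contact_force: [0.1, -3.9, 3.0]
```

```bash
for i in 1 2; do python3 -m pendant '[[-0.3,0,0,0,0,0],[-0.6,0,0,0,0,0]]' | egrep 'tcp|contact'; done
python3 - <<'E'
from h import *
s=grab_frame("scene")[:,:,::-1]; a=cv2.resize(s[235:310,340:450],None,fx=5,fy=5,interpolation=cv2.INTER_CUBIC)
w=grab_frame("wrist")[:,:,::-1][0:220,225:400]; w=cv2.resize(w,None,fx=1.4,fy=1.4)
H=max(a.shape[0],w.shape[0]);o=np.zeros((H,a.shape[1]+w.shape[1],3),np.uint8);o[:a.shape[0],:a.shape[1]]=a;o[:w.shape[0],a.shape[1]:]=w
cv2.imwrite("pics/s2.png",o);print(o.shape)
E
```

```text
tcp_pos: [0.657, 0.0114, 0.0341]
contact_force: [1.2, -5.7, 3.5]
tcp_pos: [0.657, 0.0117, 0.0341]
contact_force: [0.3, -6.1, 4.1]
(375, 795, 3)
```

View pics/s2.png

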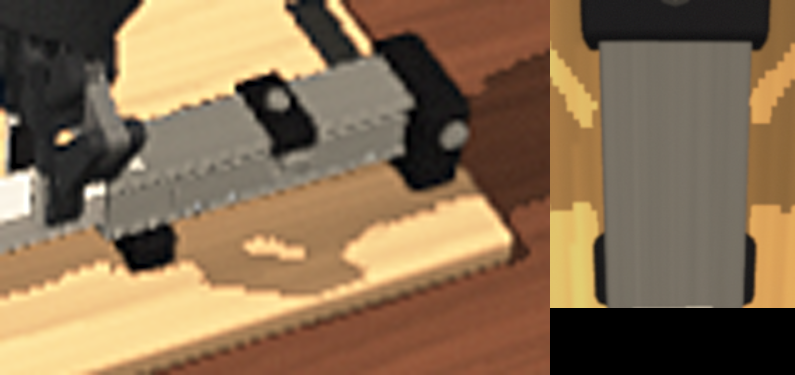

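The scene view shows a light bump below the collar at (290,155) in the crop, which looks like a popped button. The wrist view shows the sleeve and collar undisturbed. A light nudge will confirm the lock.

```bash
python3 -m pendant '[[-0.3,0,0,0,0,0],[-0.6,0,0,0,0,0]]' | egrep 'tcp|contact';  python3 -m pendant '[[0.5,0,0,0,0,0],[1,0,0,0,0,0],[1.5,0,0,0,0,0],[2,0,0,0,0,0]]' | egrep 'tcp|contact'
```

```text
tcp_pos: [0.6569, 0.0119, 0.0341]
contact_force: [0.9, -8.0, 4.0]
tcp_pos: [0.6569, 0.0115, 0.0341]
contact_force: [2.7, -2.0, 4.7]
```

```bash
for i in 1 2 3; do python3 -m pendant '[[0.4,0,0,0,0,0],[0.8,0,0,0,0,0]]' | egrep 'tcp|contact'; done
```

```text
tcp_pos: [0.6569, 0.0111, 0.0341]
contact_force: [2.3, 0.9, 4.7]
tcp_pos: [0.6568, 0.0104, 0.0341]
contact_force: [4.2, 2.9, 4.5]
tcp_pos: [0.6568, 0.0092, 0.0341]
contact_force: [3.6, 2.3, 5.2]
```

```bash
for i in 1 2; do python3 -m pendant '[[0.4,0,0,0,0,0],[0.8,0,0,0,0,0]]' | egrep 'tcp|contact'; done
```

```text
tcp_pos: [0.6567, 0.0081, 0.0341]
contact_force: [5.2, 1.0, 4.6]
tcp_pos: [0.6567, 0.0073, 0.0341]
contact_force: [5.0, 1.6, 5.1]
```

```bash
for i in 1 2; do python3 -m pendant '[[0.3,0,0,0,0,0],[0.7,0,0,0,0,0]]' | egrep 'tcp|contact'; done
```

```text
tcp_pos: [0.6567, 0.007, 0.0341]
contact_force: [5.1, 2.8, 3.9]
tcp_pos: [0.6567, 0.0067, 0.0341]
contact_force: [4.1, 4.7, 4.8]
```

Resistance builds in both directions about 3 mm apart, as a locked leg should show. I'll recentre, release and retreat.

```bash
python3 -m pendant '[[-1,0,0,0,0,0],[-2,0,0,0,0,0],[-3,0,0,0,0,0],[-3.6,0,0,0,0,0]]' | egrep 'tcp|contact'; python3 -m pendant '[[0,0,0,0,0,0],[0,0,0,0,0,0],[0,0,0,0,0,0],[0,0,0,0,0,0],[0,0,0,0,0,0]]' 0; python3 -m pendant '[[0,-15,0,0,0,0],[0,-50,0,0,0,0],[0,-90,0,0,0,0],[0,-130,0,0,0,0],[40,-150,0,0,0,0]]'; python3 -m pendant '[[-40,0,0,0,0,0],[-40,0,0,0,0,0],[-40,0,0,0,0,0],[-40,0,0,0,0,0]]'
python3 - <<'E'
from h import *
s=grab_frame("scene")[:,:,::-1]; a=cv2.resize(s[225:315,250:450],None,fx=4,fy=4,interpolation=cv2.INTER_CUBIC)
c=camera_params("wrist");wf=grab_frame("wrist")[:,:,::-1];cv2.imwrite("pics/wf.png",wf); w=cv2.resize(wf[0:240,120:520],(400,240))
t=cv2.resize(grab_frame("top")[:,:,::-1][170:300,215:395],None,fx=1.8,fy=1.8)
o=np.zeros((600,800,3),np.uint8);o[:360]=a;o[360:,:400]=w;o[360:594,400:724]=t
cv2.imwrite("pics/end.png",o)
E
```

```text
tcp_pos: [0.6568, 0.0083, 0.0341]
contact_force: [4.7, -2.1, 5.3]
clock: 20.25
tcp_pos: [0.6556, 0.0094, 0.0333]
eef_rot: [-1.198, 1.23, -1.228]
contact_force: [-0.2, -0.1, 0.2]
gripper_width: 0.0856
clock: 20.75
tcp_pos: [0.6566, -0.0271, 0.1882]
eef_rot: [-1.195, 1.221, -1.226]
contact_force: [1.2, -0.8, 0.1]
gripper_width: 0.0852
clock: 21.15
tcp_pos: [0.6559, 0.0095, 0.1834]
eef_rot: [-1.198, 1.229, -1.228]
contact_force: [-0.1, 0.3, -0.6]
gripper_width: 0.0856
```

View pics/end.png

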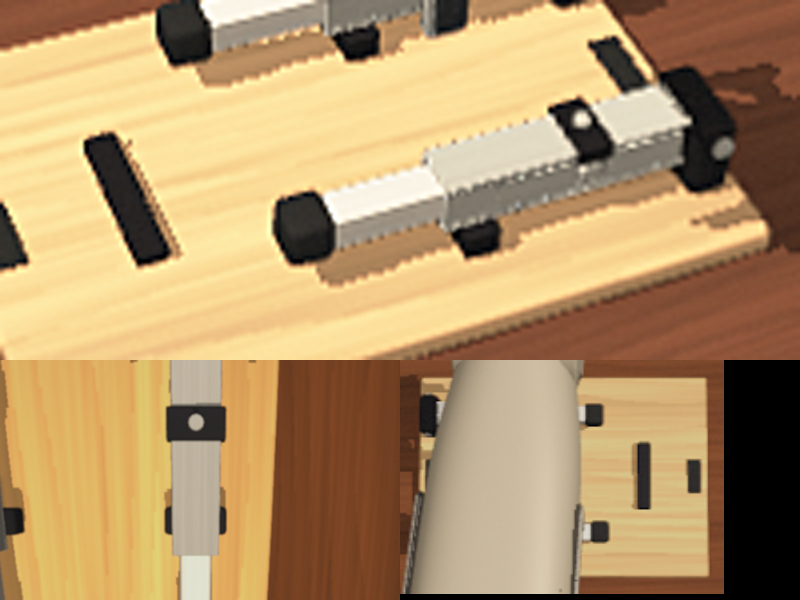

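The gripper is open and clear of everything. The leg sits in the sleeve about as far as the locked one, and a bump shows under the collar at (590,165). Handing in.

```bash
python3 -c "
from bench import finish_job
print(finish_job())"
```

```text
the job is handed in; nothing more can be done
None
```

The leg appears to be locked, and I handed the job in at about 21 s of the 45 s, with the gripper open and clear of everything. `finish_job()` gives no verdict.

**What I did:** I squeezed both buttons flush by gripping their rear halves. I slid the leg about 44 mm until their front halves were under the sleeve's mouth, re-gripped the plain tube further back, and pushed in small steps. About 90 mm in, the sliding force dropped from about 6.5 N to 3–4 N as the buttons popped, close to the 88 mm I had measured for the collar.

**Last checks:**
- **Lock:** gentle nudges met resistance building in both directions, about 3 mm of free play apart. The most force I read along the leg was about 8 N. I then set the leg roughly in the middle of that play and let go.
- **Pictures:** the leg sits about as far in as the locked one, and a small bump shows under the collar on the one side the camera sees.

**What was uncertain:**
- **Other button:** I did not see button_b's side after the lock; that it popped rests on the force readings alone.
- **Sliding force:** while the buttons rubbed inside, I read 5–7 N against the 3 N described. I put the extra down to sensor offset and a slight sideways pull.
- **Pad position:** the wrist view of the finger tips did not quite match where the pads should have been. I relied instead on the buttons disappearing when squeezed and the low force (about 2 N) as they went in.
- **Bystanders:** I did not check the book, mug or glasses case in a final picture; the arm went nowhere near the book and passed well above the mug and glasses case.

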